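Finish the slat crib and hold the wheel drive's tensioner back

ROBOT

A 6-joint arm with a two-finger parallel gripper is mounted at the origin on the work surface. World frame = base frame: x ahead of the robot, y to its left, z up, the work surface at z = 0. Lengths are in m, angles in rad, forces in N, time in s.
With the tool pointing down it reaches from about 0.275 to 1 m from the base axis. Payload 8.4 kg.
Tool frame: the origin (TCP) lies on the centre line of the jaws, within the pads' length; the fingertips stand 17 mm ahead of it and the grasp point (between the pads) lies 2 mm behind it (bot.tcp_to_tips is the y of the fingertips in the tool frame, in m); y points along the fingers, z is the direction in which the jaws open and shut, and the axes are right-handed (so a half turn about y gives the same grasp; the last joint's range is limited). The gripper opens to 85 mm and grips with 20 to 120 N. Pads are 22 mm wide; open, the fingers measure 114 mm over their backs; the gripper's body (76 mm by 85 mm) begins 54 mm behind the grasp point. The pads swing forward as they close: fully open they stand 13 mm farther back than shut.
Start: joints at [-1.323, 0.353, 1.633, -0, 1.155, -0.002], TCP at [0.155, -0.606, 0.248] pointing down, gripper open.
Joint ranges: [-2.63, 2.63], [-0.92, 2.1], [0.06, 2.66], [-1.3, 4.44], [0, 2.69], [-3.02, 3.02]. Speed limits (rad/s): [2.22, 2.22, 2.79, 3.14, 3.14, 3.14].

INTERFACE

Orientations are given as a unit quaternion [x, y, z, w].
In Python, from workcell import bot, hand, kinematics, get_obs, vision, hand_in gives the robot as it stands. The module is installed in compiled form; this text tells all that it offers. Calls block until the motion is done:
- bot.reach(position, orientation): joint-space move of the TCP to a pose.
- bot.servo_line(position, ori=None, velocity=0.15): straight line of the TCP; ori=None keeps the orientation; velocity is the mean speed in m/s.
- bot.goto_joints(angles): joint-space move.
- hand.move_gripper(opening, strength=None): finger opening in m; strength is the grip in N (None keeps the last); returns when the fingers have stopped.
- bot.dwell(seconds).
- kinematics.solve_ik(position, orientation): joint angles nearest the present ones, or None.
- get_obs(): the state.
- vision.read_camera(name): name is "side" or "top"; returns a dict with "frame" (480x640x3 uint8, red, green, blue), "intrinsics" (3x3 intrinsics, pixels), "view" (4x4, takes a point from world to camera coordinates). Camera axes: x right, y down, z forward; pixel columns grow to the right and rows downward; lengths in m; the calibration is good to about 2 mm. A picture is of the moment at which its call begins. There is no depth.
A pose or a line that the arm cannot do raises bot.IKError and nothing moves.
- hand_in(): hands the job in, once; it reports no verdict.
The state is a dict: "time_s": time; "joint_pos": joint angles; "joint_vel": joint speeds; "joint_efforts": joint torques, N m; "position": TCP position; "orientation": TCP orientation; "wrist_force": force on the tool from outside, world axes, zero at the start; "ft_torque": the same for the moment, N m; "gripper_width": finger opening in m.
Only numpy, scipy, OpenCV 4.12 (cv2) and the standard library are available. Lean on these libraries where they do the work, as an engineer would, in place of code of your own. Each camera call takes 0.05 s, during which the arm holds its last target.

TASK

Get the small throwing wheel's drive ready for its new belt: first finish the slat crib that will carry the wheel head, laying one loose slat in the empty place of its second layer, then the other two crosswise over that as its third layer, straight above the bottom pair. Then push the paddle of the sprung tensioner arm back past its pawl's click, but not onto its end stop, and finish while still holding it there, because it springs back when let go. Leave the pots and tools on the bench where they are.

Things in the scene. Friction and masses are not known exactly. Their poses are not given: they have to be found in the camera images.
- crib: fixed, unfinished crib, any yaw: board 150 x 150 x 12 mm, on it screwed slats 140 x 30 x 18. Layer 1: two along the crib's x, at its y = +50 and -50 mm. Layer 2: one along y at x = -50; its partner at x = +50 is missing. Layer 3 (two, along x, at y = +50 and -50) is missing. Tops of the layers: 30, 48, 66 mm above the bench. Origin: centre of the underside
- gap_mid (a point): where the centre of the missing second-layer slat belongs (39 mm above the bench; that slat runs along the crib's y)
- gap_top_a (a point): where the centre of one third-layer slat belongs (57 mm above the bench; it runs along the crib's x)
- gap_top_b (a point): where the centre of the other third-layer slat belongs (57 mm above the bench; it runs along the crib's x)
- slat_a_center (a point): centre of a loose wooden slat 140 x 30 x 18 mm lying flat on the bench (its x runs along the length, y along the 30 mm width, z up); 45 g; the three loose slats are alike and interchangeable
- slat_b_center (a point): centre of a loose wooden slat 140 x 30 x 18 mm lying flat on the bench (its x runs along the length, y along the 30 mm width, z up); 45 g; the three loose slats are alike and interchangeable
- slat_c_center (a point): centre of a loose wooden slat 140 x 30 x 18 mm lying flat on the bench (its x runs along the length, y along the 30 mm width, z up); 45 g; the three loose slats are alike and interchangeable
- pivot (a point): on the upright pivot axis of the tensioner arm, 75 mm above the bench. The fixed grey base (220 x 200 x 12 mm) also carries a pulley (up to 62 mm high) and, 65 mm from the pivot, a bridge over the arm, 70 mm high (brass pawl on it up to 93). Axes of the base: x away from the robot, give or take 0.3 rad; the arm points along about -y (to the right seen from the robot)
- paddle (a point): centre of the paddle's front face, to be pushed, 75 mm above the bench, 160 mm from the pivot axis. Upright steel plate at the arm's end: 50 mm wide (135 to 185 mm from the pivot), 8 mm thick, from 30 to 105 mm above the bench; its middle plane passes through the pivot axis. x: push direction (face normal, away from the robot); y: along the arm to the pivot; they turn with the arm
- tensioner (a joint): arm angle, rad: 0 at rest (0.25 towards the robot from the base's -y), grows counter-clockwise from above as the paddle is pushed back; end stop 0.75. The pawl is highest at 0.38 and has clicked down past 0.48; hold at 0.48 to 0.70, best 0.59. The spring takes about 3 N at the paddle at 0 and 11 N at 0.59, with a bump of 1 to 3 N at the pawl; it always pushes back, the pawl does not lock
- pawl (a joint): lift of the sprung brass pawl in the bridge, m: 0 in its seat, about 0.005 when the arm is at 0.38 rad, dropping again as the arm goes on
- jar: lidded brown clay jar, about 108 mm across and 126 tall; bystander, leave alone
- mug: dark clay mug, 72 mm across, 75 tall; bystander, leave alone
- cup: small clay cup, 60 mm across, 50 tall; bystander, leave alone
- beater: turned dark wooden beater standing upright, 60 mm across, 140 tall; bystander, leave alone
- spatula: steel spatula with a wooden handle, lying flat; bystander, leave alone
- brush: brush lying flat, about 160 mm long; bystander, leave alone

How it is judged:
On the way, in this order (a step that is already met when the one before it is completed fails the run):
1. the crib is complete: one loose slat in the second layer, two crosswise on top, all released (((horizontal distance between slat_a_center and gap_mid below 0.02 m and z of slat_a_center in the frame of gap_mid between -0.007 and 0.007 m and angle between the x axis of slat_a_center and the y axis of crib, either way round below 0.22 rad) or (horizontal distance between slat_b_center and gap_mid below 0.02 m and z of slat_b_center in the frame of gap_mid between -0.007 and 0.007 m and angle between the x axis of slat_b_center and the y axis of crib, either way round below 0.22 rad) or (horizontal distance between slat_c_center and gap_mid below 0.02 m and z of slat_c_center in the frame of gap_mid between -0.007 and 0.007 m and angle between the x axis of slat_c_center and the y axis of crib, either way round below 0.22 rad)) and ((horizontal distance between slat_a_center and gap_top_a below 0.02 m and z of slat_a_center in the frame of gap_top_a between -0.007 and 0.007 m and angle between the x axis of slat_a_center and the x axis of crib, either way round below 0.22 rad) or (horizontal distance between slat_b_center and gap_top_a below 0.02 m and z of slat_b_center in the frame of gap_top_a between -0.007 and 0.007 m and angle between the x axis of slat_b_center and the x axis of crib, either way round below 0.22 rad) or (horizontal distance between slat_c_center and gap_top_a below 0.02 m and z of slat_c_center in the frame of gap_top_a between -0.007 and 0.007 m and angle between the x axis of slat_c_center and the x axis of crib, either way round below 0.22 rad)) and ((horizontal distance between slat_a_center and gap_top_b below 0.02 m and z of slat_a_center in the frame of gap_top_b between -0.007 and 0.007 m and angle between the x axis of slat_a_center and the x axis of crib, either way round below 0.22 rad) or (horizontal distance between slat_b_center and gap_top_b below 0.02 m and z of slat_b_center in the frame of gap_top_b between -0.007 and 0.007 m and angle between the x axis of slat_b_center and the x axis of crib, either way round below 0.22 rad) or (horizontal distance between slat_c_center and gap_top_b below 0.02 m and z of slat_c_center in the frame of gap_top_b between -0.007 and 0.007 m and angle between the x axis of slat_c_center and the x axis of crib, either way round below 0.22 rad)) and contact force between the arm and slat_a below 0.2 N and contact force between the arm and slat_b below 0.2 N and contact force between the arm and slat_c below 0.2 N and linear speed of each of slat_a, slat_b, slat_c below 0.02 m/s), for 0.2 s.
2. the tensioner arm is pushed back past the click and held off its end stop (value of joint tensioner between 0.48 and 0.7 rad and contact force between the arm and tensioner above 3 N), for 0.2 s.
At the end, for the whole second after the job is handed in: Each loose slat rests in its own empty place of the crib (centre within 20 mm sideways and 7 mm in height, direction within 0.22 rad), untouched by the robot and still; the tensioner arm stands still between 0.48 and 0.70 rad, with the robot pushing on it with more than 3 N (all of step 1 and all of step 2 and velocity of joint tensioner between -0.1 and 0.1 rad/s); the arm keeps its last pose, push and grip.
It fails at once if a pot or tool is shifted more than 30 mm (distance of any of jar, mug, cup, beater, spatula, brush from where it was at the start of the episode above 0.03 m).
It also fails if it takes over 64 s, if anything falls off the work surface, if the arm or the gripper's body presses on something with over 40 N, if the wrist force passes 120 N, or if a joint passes its speed limit or range.

## Working session

There is one attempt and no reset: what is moved stays moved. The work goes in short steps, each a Python script; the robot and the scene stay as the last script left them, time stands still between calls to the robot, and variables do not carry over. Pictures are saved under pics/ and viewed, and the job is handed in when it is done.

```bash
mkdir -p pics
python3 - <<'E'
from workcell import bot, hand, kinematics, get_obs, vision
import cv2,numpy as np,pickle
for n in("top","side"):
    c=vision.read_camera(n); cv2.imwrite(f"pics/{n}0.png",c["frame"][:,:,::-1]); pickle.dump({k:np.array(v) for k,v in c.items()},open(f"{n}.pkl","wb"))
    print(n,c["intrinsics"],c["view"])
o=get_obs();print(o); print(bot.tcp_to_tips)
E
```

```text
top [[618.66388366   0.         318.65397686]
 [  0.         618.66388366 227.76715018]
 [  0.           0.           1.        ]] [[ 0.01017647 -0.99984735 -0.01420248  0.07235469]
 [-0.99085354 -0.00817165 -0.13469408  0.56086406]
 [ 0.13455746  0.01544329 -0.99078544  1.52433096]
 [ 0.          0.          0.          1.        ]]
side [[521.50014794   0.         316.42349226]
 [  0.         521.50014794 244.12446681]
 [  0.           0.           1.        ]] [[ 0.99236951 -0.12287166  0.01026182 -0.5321092 ]
 [-0.0847455  -0.74015632 -0.66707333  0.14114735]
 [ 0.08955976  0.66111359 -0.74492138  1.17843472]
 [ 0.          0.          0.          1.        ]]
{'time_s': 0.1, 'joint_pos': array([-1.32335605e+00,  3.53587465e-01,  1.63404229e+00, -5.38519744e-06,
        1.15519708e+00, -2.40974909e-03]), 'joint_vel': array([ 4.06496478e-04, -2.80563083e-03, -7.23275312e-04,  2.29930480e-03,
        6.75795440e-05,  2.16308459e-04]), 'joint_efforts': array([-8.50827073e-04, -6.06354260e+01, -3.42818677e+01, -1.00204418e-04,
        3.90097441e-03,  2.19024082e-05]), 'position': array([ 0.15443231, -0.6052118 ,  0.24763886]), 'orientation': array([-0.08816154,  0.70202895, -0.70116321,  0.08805143]), 'wrist_force': array([ 0.18238005, -0.34856469,  0.74839734]), 'ft_torque': array([-0.04382203, -0.02422613, -0.02798901]), 'gripper_width': 0.08551525600969553}
0.017
```

View pics/top0.png

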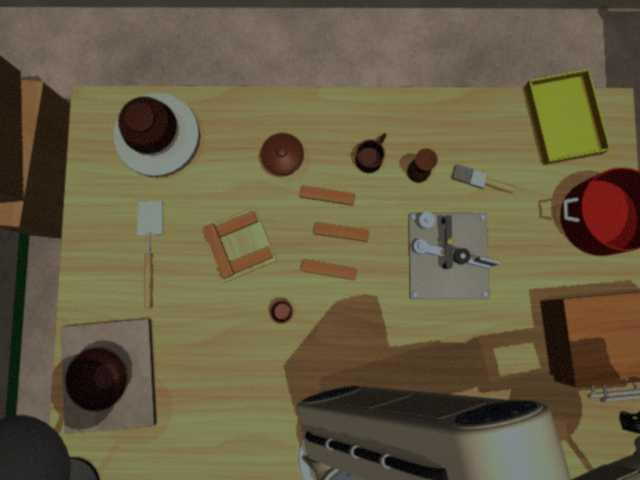

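View pics/side0.png

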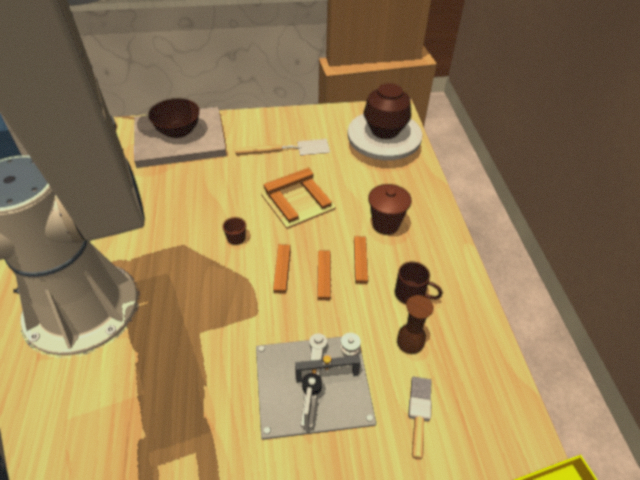

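The top view shows the crib near (240,243), slats near (327,195), (341,232) and (329,269), and the tensioner base near (449,255). Next I'll enlarge those areas.

Run:
```python
import cv2
t=cv2.imread("pics/top0.png")
def crop(im,x,y,w,h,s,n):
    o=cv2.resize(im[y:y+h,x:x+w],None,fx=s,fy=s,interpolation=cv2.INTER_CUBIC)
    for i in range(0,w,10):
        cv2.line(o,(i*s,0),(i*s,6 if (x+i)%50 else 14),(255,255,255),1)
        if (x+i)%20==0: cv2.putText(o,str(x+i),(i*s,24),0,.4,(255,255,255))
    for i in range(0,h,10):
        cv2.line(o,(0,i*s),(6,i*s),(255,255,255),1)
        if (y+i)%20==0: cv2.putText(o,str(y+i),(8,i*s+4),0,.4,(255,255,255))
    cv2.imwrite(n,o)
crop(t,200,180,180,110,4,"pics/c1.png")
crop(t,400,200,110,110,5,"pics/c2.png")
s=cv2.imread("pics/side0.png")
crop(s,240,320,140,120,5,"pics/c3.png")
crop(s,260,150,120,150,4,"pics/c4.png")
```

```text
(no output)
```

View pics/c1.png

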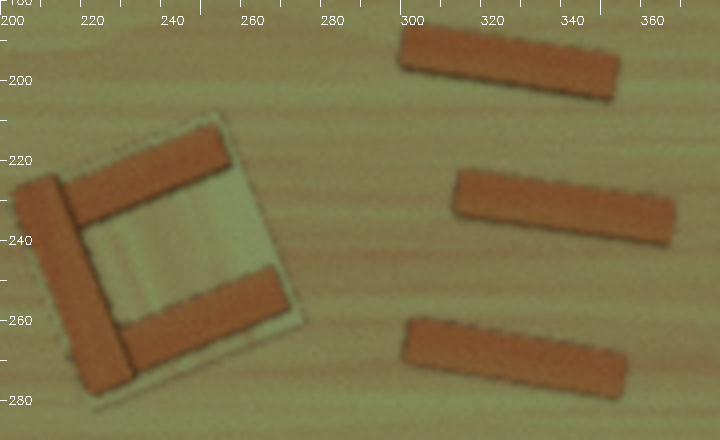

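View pics/c2.png

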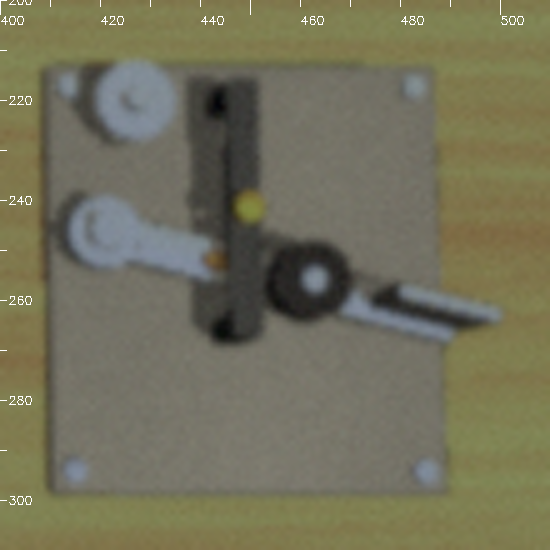

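View pics/c3.png

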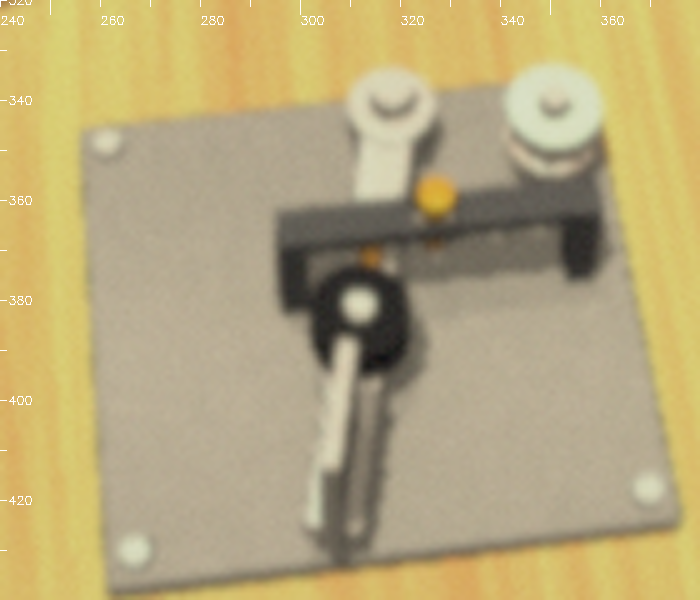

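View pics/c4.png

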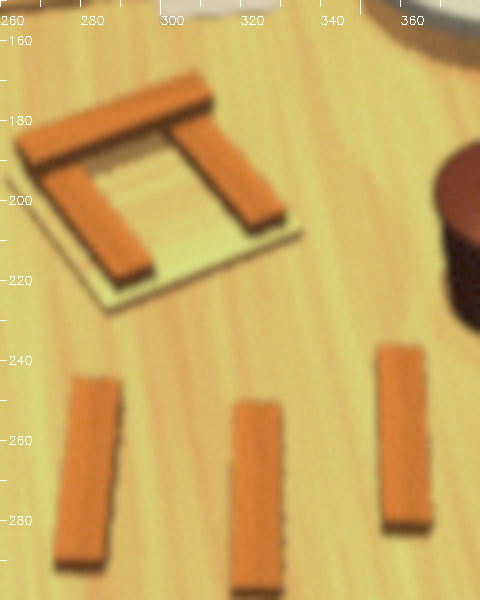

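```bash
cat > h.py <<'E'
import pickle,numpy as np,cv2
from scipy.optimize import least_squares
C={n:pickle.load(open(f"{n}.pkl","rb")) for n in("top","side")}
def proj(n,p):
    p=np.atleast_2d(p); c=C[n]; q=p@c["view"][:3,:3].T+c["view"][:3,3]
    q=q@c["intrinsics"].T; return q[:,:2]/q[:,2:]
def pl(x,P):
    c,s=np.cos(x[2]),np.sin(x[2]); P=np.atleast_2d(P)
    return np.c_[x[0]+c*P[:,0]-s*P[:,1],x[1]+s*P[:,0]+c*P[:,1],P[:,2]]
def fit(P,obs,x0):
    # obs: list (cam, idx, px)
    f=lambda x:np.concatenate([proj(n,pl(x,P[i:i+1]))[0]-np.array(u) for n,i,u in obs])
    r=least_squares(f,x0,loss='soft_l1'); return r.x,f(r.x).reshape(-1,2)
E
cat > fit.py <<'E'
from h import *
np.set_printoptions(precision=4,suppress=True)
for n in C: print(n,"cam centre",-C[n]["view"][:3,:3].T@C[n]["view"][:3,3])
t=lambda x,y:(200+x/4,180+y/4); s=lambda x,y:(260+x/4,150+y/4)
# slat corners order: A=(-x world?) use length along -y: local x; corners in loca frame with yaw ~ -pi/2
h=[[-.07,.015,.018],[.07,.015,.018],[.07,-.015,.018],[-.07,-.015,.018]]
P=np.array(h)
# local x -> world -y (img right), local y -> world +x (img up)
S={"a":([(403,27),(620,57),(613,100),(399,68)],[(377,346),(424,346),(431,521),(382,521)]),
"b":([(461,170),(676,199),(669,242),(453,213)],[(234,402),(281,402),(282,588),(232,586)]),
"c":([(409,318),(627,352),(621,396),(402,361)],[(74,378),(121,380),(105,560),(55,558)])}
for k,(T,D) in S.items():
    obs=[("top",i,t(*u)) for i,u in enumerate(T)]
    # side: left=-x(-> local -y), up = local -x (y+)
    obs+=[("side",i,s(*u)) for i,u in zip((3,0,1,2),D)]
    x,r=fit(P,obs,[.55,0,-1.6]); print(k,x,np.abs(r).mean(), "yawdeg",np.degrees(x[2])); print(r.T)
PC=np.array([[-.065,.07,.048],[-.035,.07,.048],[-.035,-.07,.048],[-.065,-.07,.048],
 [.075,.075,.012],[.075,-.075,.012],[-.075,-.075,.012],
 [.07,.065,.030],[.07,.035,.030],[.07,-.035,.030],[.07,-.065,.030]])
obs=[("top",i,t(*u)) for i,u in zip((0,1,2,3,4,5,6,7,8,9,10),[(13,187),(58,174),(135,377),(96,396),(219,110),(304,321),(97,410),(217,124),(232,164),(275,266),(290,307)])]
obs+=[("side",i,s(*u)) for i,u in zip((3,0,1,2,5,4,10,9,8,7),[(14,138),(200,70),(213,98),(33,163),(107,312),(301,230),(115,274),(154,262),(249,223),(284,212)])]
x,r=fit(PC,obs,[.5,.2,-1.2]);print("crib",x,np.abs(r).mean());print(r.T)
# base
t=lambda x,y:(400+x/5,200+y/5); s=lambda x,y:(240+x/5,320+y/5)
for a,b in((.11,.1),(.1,.11)):
    PB=np.array([[a,b,.012],[a,-b,.012],[-a,-b,.012],[-a,b,.012]])
    obs=[("top",i,t(*u)) for i,u in enumerate([(45,66),(434,66),(446,492),(48,492)])]
    obs+=[("side",i,s(*u)) for i,u in zip((3,0,1,2),[(84,128),(598,82),(682,525),(108,592)])]
    x,r=fit(PB,obs,[.5,-.3,0]);print("base",a,x,np.abs(r).mean());print(r.T)
# pivot triangulate
f=lambda p:np.concatenate([proj("top",p)[0]-t(103,231),proj("side",p)[0]-s(394,98)])
r=least_squares(f,[.5,-.2,.075]);print("pivot",r.x,r.fun)
f=lambda p:np.concatenate([proj("top",p)[0]-t(250,206),proj("side",p)[0]-s(436,193)])
r=least_squares(f,[.5,-.2,.075]);print("pawl",r.x,r.fun)
E
python3 fit.py
```

```text
top cam centre [0.3499 0.0534 1.5869]
side cam centre [ 0.4345 -0.74    0.9775]
a [ 0.649   0.0564 -1.7156] 0.5822069996501433 yawdeg -98.29507007749925
[[ 0.6753  0.0453  0.0841 -0.1626 -1.224  -1.0019 -0.3123 -0.9559]
 [-1.6914 -1.1158 -0.5222 -0.6522 -0.3863 -0.1132  0.3371  0.0356]]
b [ 0.5557  0.02   -1.7033] 0.4415544616245395 yawdeg -97.59095383927115
[[-0.2468  0.206   0.4094  0.0761 -0.9488 -0.4267 -0.1919 -0.9343]
 [-1.2901 -0.946  -0.149  -0.5459 -0.2715 -0.1027 -0.0712  0.2483]]
c [ 0.459   0.051  -1.7214] 0.45116442521628564 yawdeg -98.63043053393059
[[ 0.318   0.2685 -0.0345  0.1347 -0.8875 -0.4904 -0.2567 -0.8534]
 [-1.2364 -0.9833 -0.2787 -0.3407 -0.3885 -0.5567  0.0303  0.1603]]
crib [ 0.519   0.2815 -1.1683] 0.6084047731994706
[[-0.3056 -0.4681  0.5388 -0.9144  0.7099  1.1352 -1.7409  0.0246  0.6171
   0.0834  0.7482 -1.2665 -1.9997  0.1793 -0.9721 -1.1219  0.3806 -0.8003
  -0.2078 -0.4307  0.6512]
 [ 0.4256 -0.8556 -0.2283 -0.355  -0.8142 -0.0816  0.2253 -1.1938 -0.4642
  -0.7209 -0.0625 -0.3    -0.0049 -0.7919  0.0888 -0.6976 -0.3581  1.2709
   0.1514  0.5305 -0.6356]]
base 0.11 [ 0.4979 -0.254  -0.0031] 0.6120342563606478
[[ 0.0871  0.335  -0.028   0.0417 -0.8613 -1.1033  0.3435 -1.0326]
 [-1.796  -0.9515  0.0491 -0.9864 -0.2768 -1.2431  0.3579  0.2993]]
base 0.1 [ 0.4964 -0.2486  0.0061] 4.268179604719043
[[-6.257   1.8538  2.0616 -5.7342  2.3595 -8.1004 -4.7401  4.2414]
 [ 2.9475  3.1094 -3.7115 -4.0375 -6.5351 -7.1293  2.8504  2.6222]]
pivot [ 0.517  -0.1774  0.0482] [-0.0171 -0.981  -0.796   0.1398]
pawl [ 0.525  -0.2434  0.0853] [-0.0075 -0.6541 -0.5077  0.0895]
```

```bash
cat >> h.py <<'E'
from scipy.spatial.transform import Rotation as Rn
SL={"a":(.649,.0564,-1.7156),"b":(.5557,.020,-1.7033),"c":(.459,.051,-1.7214)}
CR=np.array([.519,.2815,-1.1683]); PV=np.array([.517,-.1774])
def ori(p):  # jaw axis (tool z) along world angle p, tool down
    y=np.array([0,0,-1.]);z=np.array([np.cos(p),np.sin(p),0]);x=np.cross(y,z)
    return Rn.from_matrix(np.c_[x,y,z]).as_quat()
def gap(k):
    P={"mid":(.05,0,0),"ta":(0,.05,0),"tb":(0,-.05,0)}[k]
    q=pl(CR,[P])[0]; return q[0],q[1],CR[2]+(np.pi/2 if k=="mid" else 0)
E
python3 - <<'E'
from h import *
from workcell import kinematics,get_obs
np.set_printoptions(precision=3,suppress=True)
R=Rn.from_quat(get_obs()["orientation"]).as_matrix();print(R, "jaw yaw",np.arctan2(R[1,2],R[0,2]))
for k in SL:
    for a in(1,-1):
        x,y,w=SL[k]; print(k,a,kinematics.solve_ik([x,y,.02],ori(w+a*np.pi/2)))
for k in("mid","ta","tb"):
    for a in(1,-1):
        x,y,w=gap(k); print(k,x,y,w,a,kinematics.solve_ik([x,y,.05],ori(w+a*np.pi/2)))
def pad(q):
    th=-np.pi/2-.25+q; c=np.array([np.cos(th),np.sin(th)]);n=np.array([-c[1],c[0]])
    return c,n
for q in(0,.6):
    c,n=pad(q)
    for dp in range(-2,3):
        p=PV+.16*c-.016*n
        print(q,dp,kinematics.solve_ik([*p,.08],ori(-.25+q+dp*np.pi/2)))
im=cv2.imread("pics/top0.png");im2=cv2.imread("pics/side0.png")
for n,I,(x,y,s) in(("top",im,(380,200,4)),("side",im2,(240,320,5))):
    o=cv2.resize(I[y:y+120,x:x+140],None,fx=s,fy=s,interpolation=cv2.INTER_CUBIC)
    c,nn=pad(0)
    for z,col in((.03,(0,255,0)),(.105,(0,0,255))):
        pp=[[*(PV+r*c+e*nn),z] for r,e in((.135,.004),(.185,.004),(.185,-.004),(.135,-.004))]
        cv2.polylines(o,[np.int32((proj(n,pp)-[x,y]+.5)*s)],True,col,1)
    cv2.imwrite(f"pics/ov_{n}.png",o)
E
```

```text
[[-0.969 -0.     0.247]
 [-0.247  0.001 -0.969]
 [ 0.    -1.    -0.001]] jaw yaw -1.3209441217121685
a 1 [ 0.084  0.663  1.709 -0.     0.769  0.229]
a -1 [ 0.084  0.663  1.709 -0.     0.769 -2.912]
b 1 [ 0.033  0.563  1.928 -0.     0.651  0.166]
b -1 [ 0.033  0.563  1.928 -0.     0.651 -2.976]
c 1 [ 0.107  0.472  2.131 -0.     0.539  0.258]
c -1 [ 0.107  0.472  2.131 -0.     0.539 -2.884]
mid 0.5385858197900697 0.2354956995146006 0.40249632679489666 1 [ 0.41   0.548  1.849 -0.     0.744 -1.564]
mid 0.5385858197900697 0.2354956995146006 0.40249632679489666 -1 [ 0.41   0.548  1.849 -0.     0.744  1.578]
ta 0.5650043004853994 0.3010858197900696 -1.1683 1 [ 0.487  0.608  1.729 -0.     0.805  0.085]
ta 0.5650043004853994 0.3010858197900696 -1.1683 -1 None
tb 0.47299569951460063 0.26191418020993035 -1.1683 1 [ 0.503  0.496  1.954 -0.     0.692  0.1  ]
tb 0.47299569951460063 0.26191418020993035 -1.1683 -1 None
0 -2 [-0.621  0.478  1.885 -0.     0.779  2.771]
0 -1 [-0.621  0.478  1.885 -0.     0.779  1.2  ]
0 0 [-0.621  0.478  1.885 -0.     0.779 -0.371]
0 1 [-0.621  0.478  1.885 -0.     0.779 -1.942]
0 2 [-0.621  0.478  1.885 -0.     0.779  2.771]
0.6 -2 [-0.542  0.577  1.698 -0.     0.867  2.25 ]
0.6 -1 [-0.542  0.577  1.698 -0.     0.867  0.679]
0.6 0 [-0.542  0.577  1.698  0.     0.867 -0.892]
0.6 1 [-0.542  0.577  1.698 -0.     0.867 -2.462]
0.6 2 [-0.542  0.577  1.698 -0.     0.867  2.25 ]
```

View pics/ov_top.png

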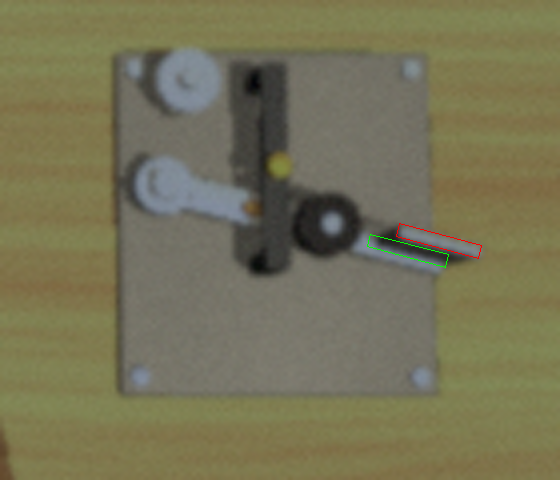

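View pics/ov_side.png

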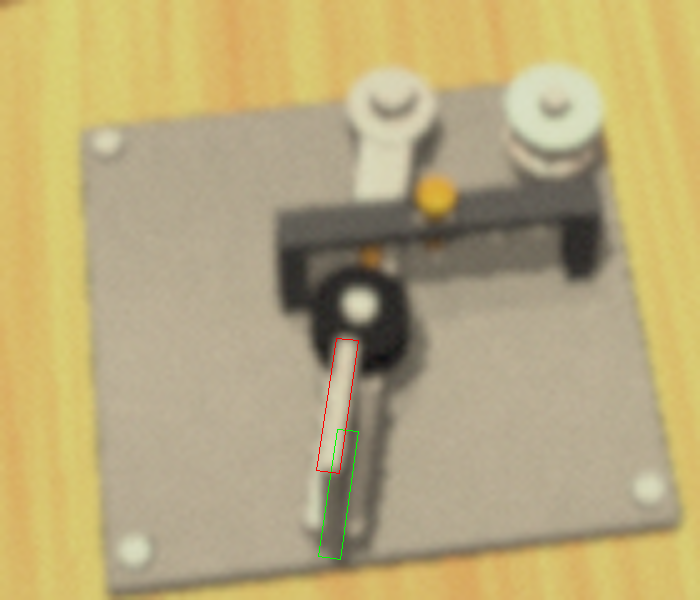

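The paddle overlay built from the pivot fit matches both views, so next I pick a slat for the second layer.

```bash
cat > pp.py <<'E'
from h import *
from workcell import bot,hand,get_obs,vision,kinematics
def pick(k):
    x,y,w=SL[k]; o=ori(w+np.pi/2)
    bot.reach([x,y,.13],o); hand.move_gripper(.06,60)
    bot.servo_line([x,y,.0205],velocity=.12)
    hand.move_gripper(.02,40); print("grip",get_obs()["gripper_width"],get_obs()["time_s"])
    bot.servo_line([x,y,.13],velocity=.2)
def place(g,ztop,a=1,dz=.001):
    x,y,w=gap(g); o=ori(w+a*np.pi/2); zc=ztop-.018+.0205+dz
    bot.reach([x,y,.15],o)
    f0=get_obs()["wrist_force"]
    bot.servo_line([x,y,zc+.015],velocity=.15)
    bot.servo_line([x,y,zc],velocity=.04)
    print("w",get_obs()["gripper_width"],"dF",get_obs()["wrist_force"]-f0,get_obs()["position"]-[x,y,zc])
    hand.move_gripper(.05)
    bot.servo_line([x,y,.15],velocity=.2); print("t",get_obs()["time_s"])
def snap(n,tag):
    c=vision.read_camera(n); cv2.imwrite(f"pics/{n}_{tag}.png",c["frame"][:,:,::-1])
E
python3 - <<'E'
from pp import *
np.set_printoptions(precision=4,suppress=True)
pick("c"); snap("side","held1"); place("mid",.048,-1)
bot.reach([.5557,.02,.15],ori(SL["b"][2]+np.pi/2)); snap("top","p1"); snap("side","p1"); print(get_obs()["time_s"])
E
```

```text
grip 0.029122296312124075 4.5083
w 0.02894113343733672 dF [-0.1897 -0.094  -0.4724] [-0.0001  0.     -0.0002]
t 8.6667
10.0417
```

Run:
```python
import cv2,numpy as np
a=cv2.imread("pics/top_p1.png")[170:320,180:330];b=cv2.imread("pics/side_p1.png")[140:290,240:390]
f=lambda i:cv2.resize(i,(400,400),interpolation=cv2.INTER_CUBIC)
cv2.imwrite("pics/m1.png",np.hstack([f(a),f(b)]))
```

```text
(no output)
```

View pics/m1.png

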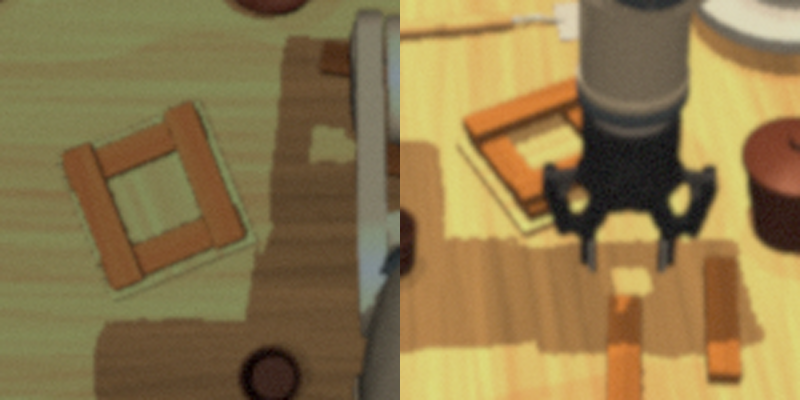

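The slat lies flat and square in the second layer, at about (205,172) in the left crop. Now the top pair.

Run:
```python
from pp import *
np.set_printoptions(precision=4,suppress=True)
pick("b"); place("tb",.066)
pick("a"); place("ta",.066)
bot.reach([.45,-.2,.2],ori(0)); hand.move_gripper(0); snap("top","p2"); snap("side","p2"); print(get_obs()["time_s"],get_obs()["gripper_width"])
a=cv2.imread("pics/top_p2.png")[170:320,180:330];b=cv2.imread("pics/side_p2.png")[140:290,240:390]
f=lambda i:cv2.resize(i,(400,400),interpolation=cv2.INTER_CUBIC)
cv2.imwrite("pics/m2.png",np.hstack([f(a),f(b)]))
```

```text
grip 0.028924201787051722 12.0
w 0.02882033246107508 dF [-0.0098  0.9227 -0.5091] [-0.      0.     -0.0001]
t 15.7
grip 0.028758985175833435 18.4667
w 0.028679153077718685 dF [ 0.448  -1.0597  2.5012] [0.0001 0.0001 0.    ]
t 22.175
24.6833 0.0002627715816104024
```

View pics/m2.png

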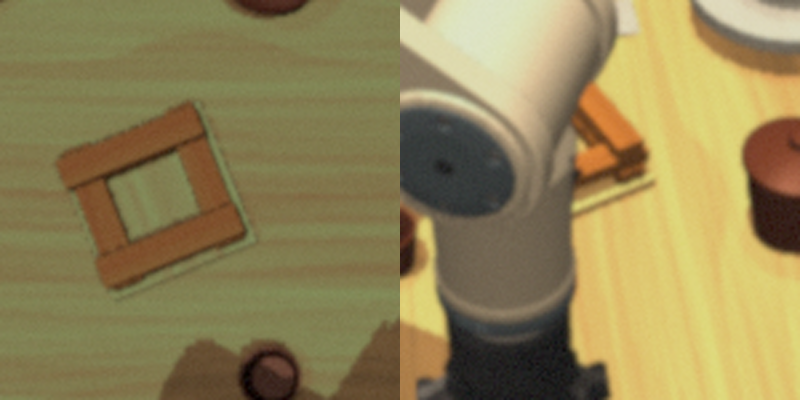

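View pics/side_p2.png

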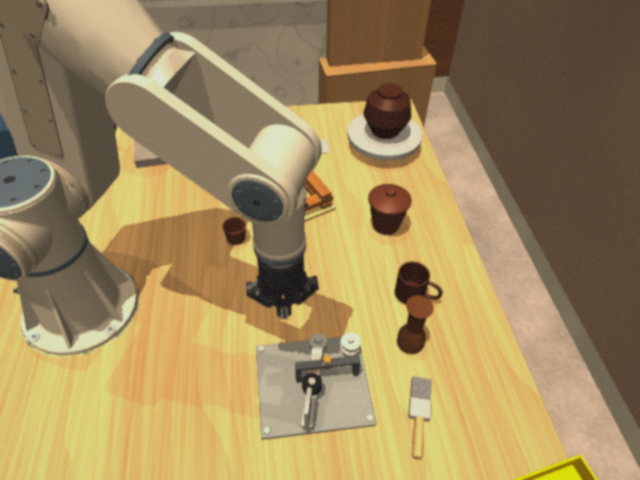

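Both upper slats span the crib, with corners near (57,160), (193,103), (98,258) and (243,210) in the left crop. I'll check them numerically, then go to the paddle.

Run:
```python
from pp import *
np.set_printoptions(precision=4,suppress=True)
for g,cr in(("ta",[(57,160),(193,103),(206,134),(67,188)]),("tb",[(98,260),(238,204),(246,233),(111,289)])):
    x=gap(g); h=np.array([[-.07,.015,.066],[.07,.015,.066],[.07,-.015,.066],[-.07,-.015,.066]])
    r,res=fit(h,[("top",i,(180+u*.375,170+v*.375)) for i,(u,v) in enumerate(cr)],list(x))
    print(g,r-np.array(x),np.abs(res).max())
def pad(q):
    th=-np.pi/2-.25+q; c=np.array([np.cos(th),np.sin(th)]);return c,np.array([-c[1],c[0]])
c,n=pad(0)
# tool z (jaw axis) along arm: side edges of fingers (half width ~11) push
O=ori(-.25-np.pi/2)
p=PV+.162*c-.075*n
bot.reach([*p,.2],O); bot.servo_line([*p,.08],velocity=.2)
f0=get_obs()["wrist_force"]
for d in np.arange(.045,.0,-.003):
    p=PV+.162*c-d*n
    bot.servo_line([*p,.08],velocity=.03)
    f=(get_obs()["wrist_force"]-f0)[:2]@n
    if f<-1.5: break
print("contact at d",d,f,get_obs()["time_s"],get_obs()["wrist_force"]-f0)
snap("top","c");snap("side","c")
```

```text
ta [-0.003  -0.001  -0.0053] 0.6830990390867555
tb [-0.0043 -0.0043 -0.0072] 1.4809667732010325
contact at d 0.014999999999999972 -2.0980995941731377 30.4833 [-2.0493  0.4547  0.4092]
```

The slats sit within about 6 mm of their places. Contact came where the geometry predicts (15 mm = 4 + 11), so I push along the arc next.

Run:
```python
from pp import *
np.set_printoptions(precision=3,suppress=True)
def pad(q):
    th=-np.pi/2-.25+q; c=np.array([np.cos(th),np.sin(th)]);return c,np.array([-c[1],c[0]])
for q in np.linspace(.06,.6,10):
    c,n=pad(q); p=PV+.162*c-.015*n
    bot.servo_line([*p,.08],ori(-.25+q-np.pi/2),velocity=.05)
    o=get_obs();print(round(q,2),o["wrist_force"][:2]@n,o["wrist_force"],o["position"][:2]-p)
bot.dwell(.5);o=get_obs();print(o["wrist_force"]@[*n,0],o["wrist_force"],o["time_s"],o["position"][:2]-p)
snap("top","e");snap("side","e")
for nm,(x,y) in(("top",(380,190)),("side",(240,310))):
    I=cv2.imread(f"pics/{nm}_e.png"); im=cv2.resize(I[y:y+120,x:x+140],None,fx=5,fy=5,interpolation=cv2.INTER_CUBIC)
    for qq,col in((.5,(255,0,0)),(.59,(0,255,0)),(.7,(0,0,255))):
        c,n=pad(qq); pp=[[*(PV+r*c+e*n),.105] for r,e in((.135,.004),(.185,.004),(.185,-.004),(.135,-.004))]
        cv2.polylines(im,[np.int32((proj(nm,pp)-[x,y]+.5)*5)],True,col,1)
    cv2.imwrite(f"pics/{nm}_eo.png",im)
```

```text
0.06 -3.4789340892636305 [-3.669 -0.655  0.355] [-0. -0.]
0.12 -3.358757287354851 [-3.449 -0.473  0.103] [-0.  0.]
0.18 -4.863986567895706 [-4.905 -0.417  2.054] [-0. -0.]
0.24 -5.127072590198934 [-5.133 -0.564  3.351] [-0. -0.]
0.3 -6.374056763472324 [-6.343 -0.772  3.342] [-0.001 -0.   ]
0.36 -6.548442019747269 [-6.417 -1.547  3.289] [-0.001 -0.   ]
0.42 -6.855905187345036 [-6.746 -1.225  3.247] [-0.001 -0.   ]
0.48 -4.923795497254979 [-4.841 -0.921  1.891] [-0. -0.]
0.54 -9.653200290630245 [-9.174 -3.015  4.657] [-0.001 -0.   ]
0.6 -10.301407027393491 [-9.695 -3.483  4.489] [-0.001 -0.001]
-10.215280973534444 [-9.372 -4.116  4.016] 34.5 [-0.001 -0.001]
```

View pics/side_eo.png

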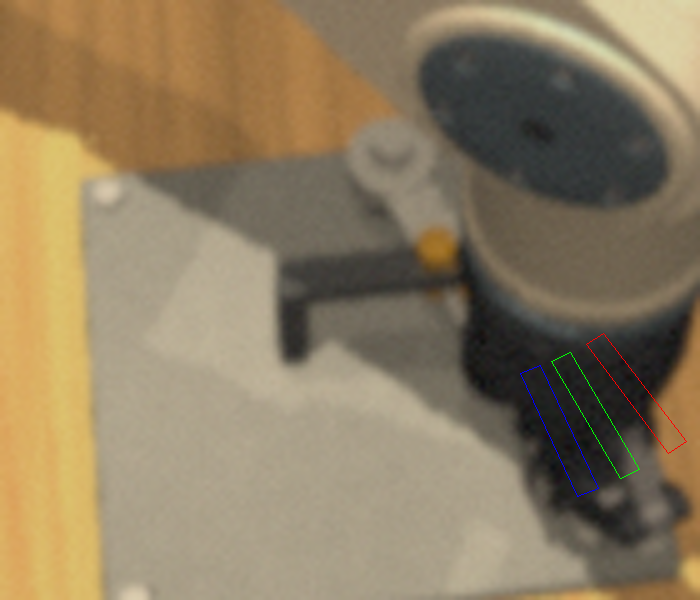

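View pics/top_eo.png

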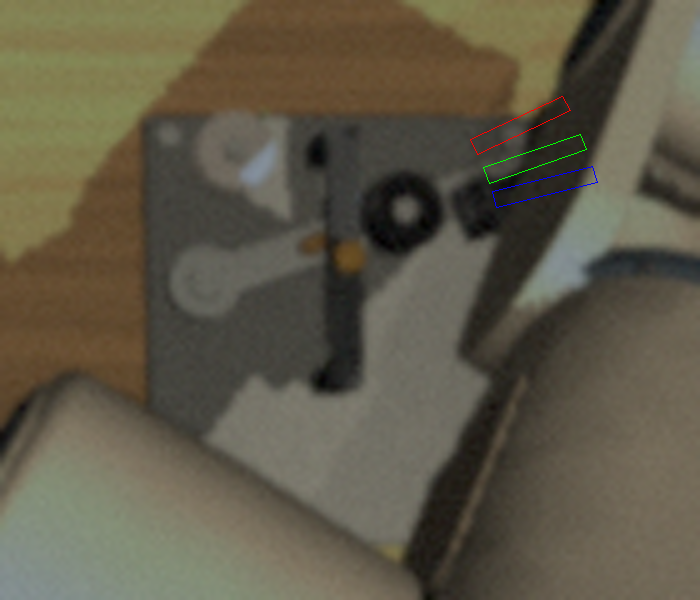

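View pics/side_e.png

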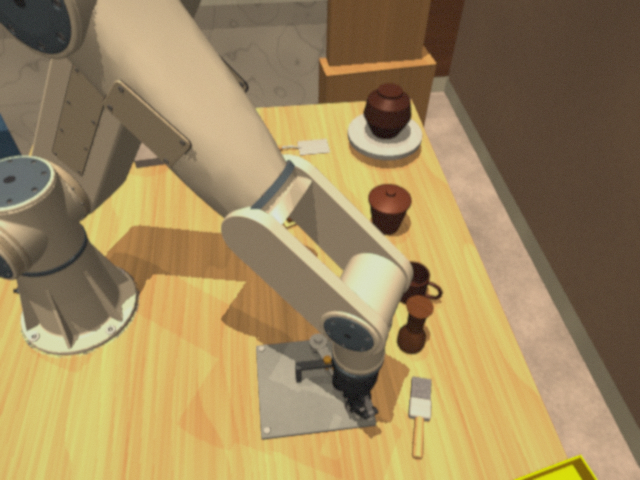

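Run:
```python
from h import *
f=lambda p:np.concatenate([proj("top",p)[0]-(463,256),proj("side",p)[0]-(311.8,380.4)])
r=least_squares(f,[.5,-.27,.075]);print(r.x,r.fun)
v=r.x[:2]-PV
for q in(.48,.53,.57,.6,.65,.7):
    c,s=np.cos(q),np.sin(q);print(q,proj("top",[*(PV+[c*v[0]-s*v[1],s*v[0]+c*v[1]]),r.x[2]]))
t0=cv2.imread("pics/top0.png");t1=cv2.imread("pics/top_e.png")
cv2.imwrite("pics/be.png",np.hstack([t0[90:330,240:520],t1[90:330,240:520]]))
```

```text
[ 0.49106072 -0.27745608  0.0702274 ] [-0.02842631 -0.85864506 -0.65317046  0.1136521 ]
0.48 [[462.82186953 235.25000103]]
0.53 [[462.25525666 233.22881777]]
0.57 [[461.72981491 231.6327805 ]]
0.6 [[461.29423124 230.44960569]]
0.65 [[460.49045282 228.50713749]]
0.7 [[459.59127782 226.60565625]]
```

View pics/be.png

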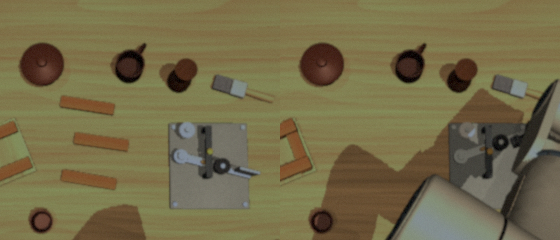

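View pics/top_e.png

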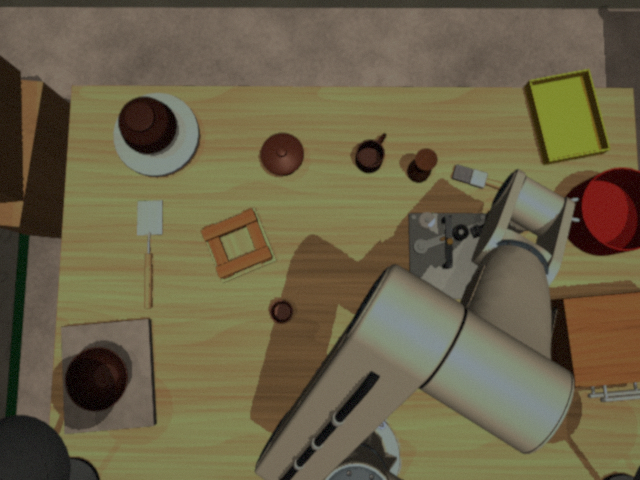

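The idler at (461.4,232) gives q ≈ 0.58 after allowing for the ~0.9 px bias seen in the rest fit. The pots and tools are where they started and the crib is complete, so I'm handing in.

```bash
python3 -c "
from workcell import hand_in,get_obs
o=get_obs();print(o['wrist_force'],o['time_s']);print(hand_in())"
```

```text
[-10.16271068  -3.68558042   5.49411874] 34.6
the job is handed in; nothing more can be done
None
```

The job is handed in after 34.6 s of the 64 s allowed: the crib is complete and the robot is still holding the tensioner past its click. `hand_in()` reports no verdict, so I have only my own checks to go on.

- **Crib:** One slat is in the second layer and two lie crosswise on top, all released. A fit to the top picture put the two upper slats within about 3 mm and 6 mm of their places and under 0.01 rad off in direction. I checked the second-layer slat by eye only: it lay flat and square.
- **Tensioner:** I pushed the paddle with the closed fingers along its arc. The force rose to about 7 N, dipped at the pawl near 0.42–0.48 rad, then rose again to about 10 N. The arm is held at about 0.6 rad by the commanded position and about 0.58 rad from the picture. The last wrist-force reading was about 11 N.
- **Pots and tools:** By eye, none had moved between the first and last top pictures. The arm covers part of the brush in the last one.

No check failed. The two cameras disagreed by about 0.5–1 pixel (around 2 mm), as expected from their calibration.

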